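# Strip and lock the microscope stage bed

### The arm

A 6-joint arm with a two-finger parallel gripper is mounted at the origin on the work surface. World frame = base frame: x ahead of the robot, y to its left, z up, the work surface at z = 0. Lengths are in m, angles in rad, forces in N, time in s.
With the tool pointing down it reaches from about 0.25 to 0.775 m from the base axis. Payload 4 kg.
Tool frame: the origin (TCP) lies on the centre line of the jaws, within the pads' length; the fingertips stand 25 mm ahead of it and the grasp point (between the pads) lies 6 mm ahead of it; z points along the fingers, y is the line along which they close (so a half turn about z gives the same grasp; the last joint's range is limited). The gripper opens to 94 mm and grips with 3 to 60 N. Pads are 16 mm wide; open, the fingers measure 119 mm over their backs; the gripper's body (75 mm by 177 mm) begins 78 mm behind the grasp point.
Start: joints at [-1.249, 0.087, 1.371, -0, 1.684, -0.103], TCP at [0.227, -0.501, 0.231] pointing down, gripper open.
Joint ranges: [-3.1, 3.1], [-0.76, 2.03], [0.27, 2.55], [-1.08, 4.22], [0.17, 2.65], [-2.57, 2.57]. Speed limits (rad/s): [2.79, 2.79, 3.14, 3.14, 3.14, 3.14].

### API

Orientations are given as [roll, pitch, yaw] about the fixed x, y, z axes, in that order (R = Rz(yaw) Ry(pitch) Rx(roll)).
In Python, from bench import robot, imaging gives the robot as it stands. The module is installed in compiled form; this text tells all that it offers.
- The arm moves only by the tool drive_tool, never from a script. Its argument "series" is a list of rows, each a list of 3 entries, a list of its own where there are three numbers: the finger opening in m, from 0 to 0.094, then the shift along the tool's x, y, z in m, then the turn, a rotation vector about the tool's x, y, z in rad. A call has 1 to 5 rows; each row is the pose to reach, as a shift and turn from the pose commanded when the call began, along the tool's axes at that moment; what a row does not reach only later rows make up. A row lasts 1/8 s, in which the tool goes at most 62.5 mm and 10.7 degrees, less where a joint would pass 70% of its speed; a pose out of reach is approached as far as the arm can. A call with a gripper value outside its range is refused whole. The fingers move at their own pace and stop on an object; the grip force is fixed at half the most. Time passes only in rows, so rows that repeat a pose let the fingers close. It gives the time, the measured TCP pose, the force, the opening and the grip force at its end, in the units of the state.
- robot.get_obs(): the state, without advancing time (a new reading comes with each control period).
- imaging.snapshot(name): name is "scene" or "top" or "wrist"; returns the picture (480x640x3 uint8, red, green, blue); there is no depth.
- imaging.get_calibration(name): a dict with "intrinsics" (3x3 intrinsics, pixels), "position" and "rotation" of the camera in the world. Camera axes: x right, y up, looking along -z (the intrinsics and any distortion apply to the point x, -y, -z); pixel columns grow to the right and rows downward; lengths in m; the calibration is good to about 2 mm. A picture is of the moment at which its call begins: read the wrist's pose just before it. get_calibration takes no time and is no camera call; for the wrist camera it gives the pose at the moment of the call.
- robot.close_job(): hands the job in; it is judged then, once.
The state is a dict: "time": time; "joint_positions": joint angles; "qvel": joint speeds; "joint_torque": joint torques, N m; "tool_pos": TCP position; "ee_rot": TCP orientation; "wrist_force": force on the tool from outside, world axes, zero at the start; "wrist_torque": the same for the moment, N m; "width": finger opening in m; "finger_force": force on a finger pad.
Only numpy, scipy, OpenCV 4.12 (cv2) and the standard library are available. Lean on these libraries where they do the work, as an engineer would, in place of code of your own. Each camera call takes 0.05 s, during which the arm holds its last target. There are 200 camera calls.

### The job

The microscope's black stage bed is going away for service. First take every specimen stop out of the bed's T-slot (they only come out at the slot's open end) and put them all in the white tray; only then push the loose steel locking bar into the deep bore in the bed's other end, right home against the bottom. Leave everything else on the bench where it is.

Things in the scene. Friction and masses are not known exactly. Their poses are not given: they have to be found in the camera images.
- bed: Black stage bed, fixed: block 280 mm long (x), y from -57 to +61 mm, 46 mm high; origin: underside at mid-length; x points roughly to the robot's left, z up. T-slot along x at y = +25 mm, its -x end (x = -140 mm) open, its +x end walled from x = 130 mm. Beyond the open end an aluminium landing 20 mm high, level with the slot floor, runs to x = -230 mm (y -5 to +55 mm), nothing over it.
- slot_end (a point): Centre of the T-slot's floor at its open end; axes as the bed's. Floor 20 mm above the bench; undercut 44 mm wide and 13 mm high; throat 20 mm wide between lips 13 mm thick whose tops are 46 mm above the bench. A stop whose middle is 32 mm or more beyond this point (towards the bed's -x), on the landing, is clear of the lips and can be lifted.
- bore_mouth (a point): Centre of the bore's mouth in the bed's +x end face, 26 mm above the bench; axes as the bed's, x straight out of the bore. Bore 26 mm square, 148 mm deep, level, flat bottom, no catch or spring, plain friction.
- stop1: Specimen stop (may be absent), about 180 g; origin: middle of underside; x along slot and bed x, z up. Steel foot 60 x 38 x 9 mm under the slot's lips with 2 to 4 mm play; neck 44 x 15 mm, 9 to 32 mm up; aluminium body 44 long x 26 wide, 32 to 74 mm up, to be gripped across; nose on the body at x 22 to 38 mm, 52 to 64 mm up. Stops sit one behind the other in the slot.
- stop2: Specimen stop (may be absent), about 180 g; origin: middle of underside; x along slot and bed x, z up. Steel foot 60 x 38 x 9 mm under the slot's lips with 2 to 4 mm play; neck 44 x 15 mm, 9 to 32 mm up; aluminium body 44 long x 26 wide, 32 to 74 mm up, to be gripped across; nose on the body at x 22 to 38 mm, 52 to 64 mm up. Stops sit one behind the other in the slot.
- stop3: Specimen stop (may be absent), about 180 g; origin: middle of underside; x along slot and bed x, z up. Steel foot 60 x 38 x 9 mm under the slot's lips with 2 to 4 mm play; neck 44 x 15 mm, 9 to 32 mm up; aluminium body 44 long x 26 wide, 32 to 74 mm up, to be gripped across; nose on the body at x 22 to 38 mm, 52 to 64 mm up. Stops sit one behind the other in the slot.
- bar: Steel locking bar, 20 mm square, 160 mm long, about 200 g, the last 12 mm of each end tapered to 10 mm, both ends alike; origin: its middle; x along its length. It lies flat on the bench. Fully home in the bore it rests on the bore's floor with 12 mm showing, its middle 68 mm inside the mouth.
- tray: White open tray fixed to the bench, 240 (x) x 130 (y) x 30 mm high outside, walls and floor 4 mm; origin: centre of its underside. Tray and bar lie nearer the robot than the bed, one at the left and one at the right, either way round.
- wellplate: Bystander, to be left alone: white well plate, 85 x 127 x 15 mm, lying between the tray and bar places; origin: centre of its underside
- tube_rack: Bystander, to be left alone: grey tube rack with capped tubes, 70 x 180 x 92 mm, behind the bed; origin: centre of its underside
- tip_box: Bystander, to be left alone: pipette tip box, 85 x 120 x 56 mm, behind the bed; origin: centre of its underside
- bottle: Bystander, to be left alone: amber bottle, 68 mm across, 160 mm high, left of the bed; origin: centre of its underside
- driver: Bystander, to be left alone: screwdriver 190 mm long lying to the right; origin: under its middle, on the bench
Mind the look-alikes: they are no part of the job. Leave any orange, red or turquoise look-alike of the stop3 alone.

How it is judged:
On the way, in this order (a step that is already met when the one before it is completed fails the run):
1. all the stops are in the tray (x of stop1 in the frame of tray between -0.116 and 0.116 m and y of stop1 in the frame of tray between -0.061 and 0.061 m and z of stop1 in the frame of tray between -0.005 and 0.05 m and x of stop2 in the frame of tray between -0.116 and 0.116 m and y of stop2 in the frame of tray between -0.061 and 0.061 m and z of stop2 in the frame of tray between -0.005 and 0.05 m and x of stop3 in the frame of tray between -0.116 and 0.116 m and y of stop3 in the frame of tray between -0.061 and 0.061 m and z of stop3 in the frame of tray between -0.005 and 0.05 m), for 0.2 s.
2. the bar is started in the bore, at least 40 mm deep (y of bar in the frame of bore_mouth between -0.008 and 0.008 m and z of bar in the frame of bore_mouth between -0.009 and 0.009 m and angle between the x axis of bar and the x axis of bore_mouth, either way round below 0.12 rad and x of bar in the frame of bore_mouth below 0.04 m), for 0.1 s.
3. the bar is pushed home (y of bar in the frame of bore_mouth between -0.008 and 0.008 m and z of bar in the frame of bore_mouth between -0.009 and 0.009 m and angle between the x axis of bar and the x axis of bore_mouth, either way round below 0.12 rad and x of bar in the frame of bore_mouth below -0.062 m), for 0.2 s.
At the end, for the whole second after the job is handed in: Every stop that is present lies or stands inside the tray (its origin within the inner walls and less than 50 mm above the tray's underside), the bar is in the bore within 6 mm of the bottom, and all are at rest (all of step 1 and all of step 3 and linear speed of each of bar, stop1, stop2, stop3 below 0.02 m/s); the robot touches nothing.
It fails at once if a bystander is shifted more than 40 mm (distance of any of wellplate, tube_rack, tip_box, bottle, driver from where it was at the start of the episode above 0.04 m).
Of stop1, stop2, stop3 only 2 to 3 are there at a start; the rules pass over those that are not, and their reading is None.
At some moment in a run one of bar may be knocked a few centimetres aside while the robot is not near it.
Once in a run the grip may slacken for a moment while it holds something.
It also fails if it takes over 210 s, if anything falls off the work surface, if the arm or the gripper's body presses on something with over 40 N, if the wrist force passes 120 N, or if a joint passes its speed limit or range.

## Working session

There is one attempt and no reset: what is moved stays moved. The work goes in short steps, Python scripts to look and compute and a tool call to move; the robot and the scene stay as the last step left them, time stands still between calls to the robot, and variables do not carry over. Pictures are saved under pics/ and viewed, at most 14 in all, crops included, and the job is handed in when it is done.

Besides the shell and the picture viewer there is one more tool, called after ">>>" by a JSON object that holds its "method" and its "body", one argument or row to a line. drive_tool: Moves the arm, as the interface text tells. Its arguments: {"type":"object","properties":{"series":{"type":"array"}},"required":["series"]}

```bash
mkdir -p pics; cat > h.py <<'E'
import numpy as np,cv2
from bench import robot,imaging
from scipy.spatial.transform import Rotation as R
def snap(n,f):
    c=imaging.get_calibration(n); im=imaging.snapshot(n)[:,:,::-1]; cv2.imwrite(f'pics/{f}.png',im); np.savez(f'pics/{f}.npz',K=c['intrinsics'],p=c['position'],R=c['rotation']); return im
def cal(f):
    d=np.load(f'pics/{f}.npz'); r=d['R']; 
    return d['K'],d['p'],(r if r.shape==(3,3) else R.from_euler('xyz',r).as_matrix())
def px2w(f,u,v,z):
    K,p,r=cal(f); d=r@(np.linalg.inv(K)@[u,v,1]*[1,-1,-1]); return p+d*(z-p[2])/d[2]
def w2px(f,P):
    K,p,r=cal(f); q=K@((r.T@(np.array(P)-p))*[1,-1,-1]); return q[:2]/q[2]
def crop(f,x,y,w,h,s,o):
    im=cv2.imread(f'pics/{f}.png')[y:y+h,x:x+w]; cv2.imwrite(f'pics/{o}.png',cv2.resize(im,None,fx=s,fy=s,interpolation=cv2.INTER_CUBIC))
def go(P,yaw,nose=None):
    "shift and turn in tool axes from current measured pose to world P, tool down with yaw"
    o=robot.get_obs(); T=R.from_euler('xyz',o['ee_rot']); G=R.from_euler('xyz',[np.pi,0,yaw])
    print('shift',(T.inv().apply(np.array(P)-o['tool_pos'])).round(4),'turn',(T.inv()*G).as_rotvec().round(4),'t',o['time'])
E
python3 - <<'E'
from h import *
print(robot.get_obs())
for n in('top','scene'):
    snap(n,n+'0'); c=imaging.get_calibration(n); print(c)
E
```

```text
{'time': 0.0, 'joint_positions': array([-1.24912098e+00,  8.79695886e-02,  1.37226565e+00, -9.61957184e-06,
        1.68357840e+00, -1.03099500e-01]), 'qvel': array([ 1.87463675e-03, -6.07471307e-05,  2.18315805e-03, -1.52371517e-03,
        6.64726272e-04, -6.26741524e-05]), 'joint_torque': array([-9.61271362e-04, -3.40189397e+01, -3.02425504e+01,  7.14431307e-02,
        3.29749938e-02, -1.79626722e-04]), 'tool_pos': array([ 0.22649973, -0.50065409,  0.22929036]), 'ee_rot': array([-3.13938248e+00, -2.19066413e-04,  4.24773537e-01]), 'wrist_force': array([-0.77589281,  0.57035138,  0.16937254]), 'wrist_torque': array([-0.0030242 , -0.00364578, -0.01335284]), 'finger_force': 0.0, 'width': 0.09428906227270856}
{'intrinsics': array([[452.06320583,   0.        , 318.9249329 ],
       [  0.        , 452.06320583, 242.63349343],
       [  0.        ,   0.        ,   1.        ]]), 'position': array([ 0.46854953, -0.00849732,  1.01652952]), 'rotation': array([ 0.09594543, -0.00456523, -1.58975919])}
{'intrinsics': array([[433.38045679,   0.        , 315.97136704],
       [  0.        , 433.38045679, 236.25548467],
       [  0.        ,   0.        ,   1.        ]]), 'position': array([ 1.08138133, -0.03449332,  0.87990017]), 'rotation': array([ 0.56412364, -0.00666087,  1.5342112 ])}
```

View pics/top0.png

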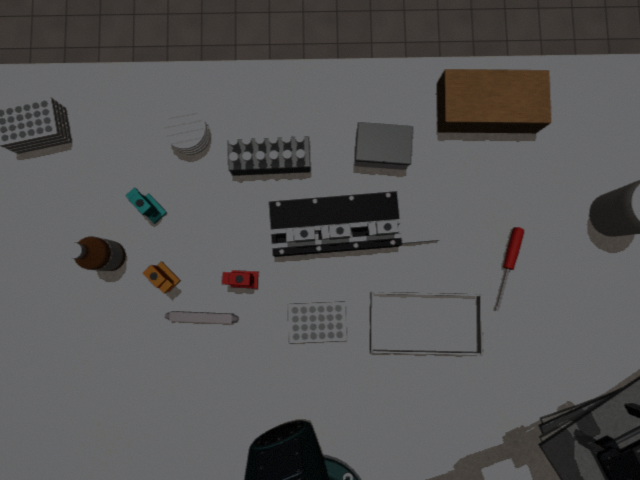

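View pics/scene0.png

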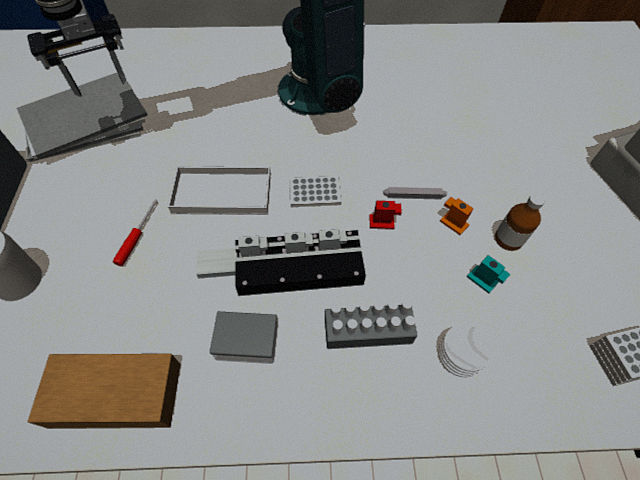

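Candidates (top picture): grey stops in the slot at about (305,234), (340,231) and (388,227). The look-alikes are red (240,279), orange (162,277) and turquoise (146,204), all outside the slot. I choose the three grey ones. The bar is at (202,318), the tray at (425,323), and the open slot end with the landing is on the right.

```bash
python3 -c "
from h import *
crop('top0',255,180,195,90,4,'c1'); crop('top0',155,270,180,90,4,'c2')"
```

```text
(no output)
```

View pics/c1.png

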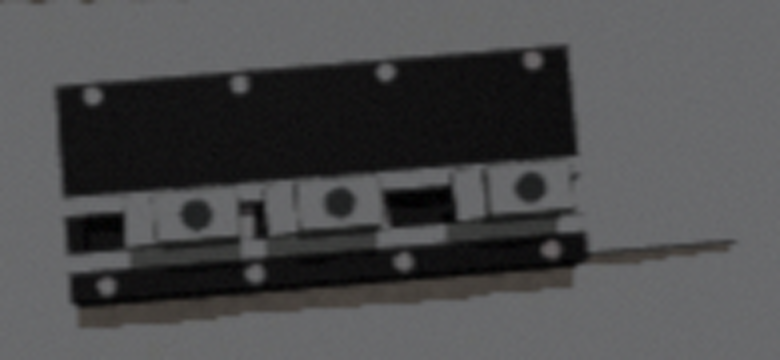

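View pics/c2.png

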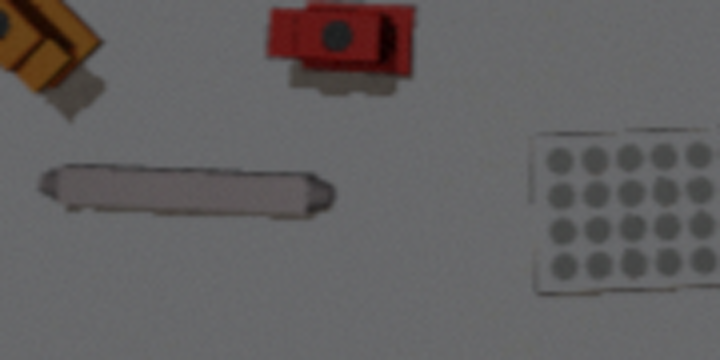

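The crop confirms three grey stops, with screw dots at crop (197,215), (341,202) and (531,187) and noses pointing left (+bed x). The bar runs from crop2 (40,183) to (335,193). The red look-alike sits just above it.

```bash
cat > m.py <<'E'
from h import *
f=lambda u,v:(u/4+255,v/4+180)
pix=[f(55,87),f(567,45),f(586,262),f(72,304)]
W=np.array([px2w('top0',*p,.046)[:2] for p in pix]); B=np.array([[.14,-.057],[-.14,-.057],[-.14,.061],[.14,.061]])
b0=B.mean(0);w0=W.mean(0); H=(B-b0).T@(W-w0); yaw=np.arctan2(H[0,1]-H[1,0],H[0,0]+H[1,1])
r=lambda a:np.array([[np.cos(a),-np.sin(a)],[np.sin(a),np.cos(a)]])
o=w0-r(yaw)@b0
E
python3 - <<'E'
from m import *
print('bed',o,yaw,'resid mm',((r(yaw)@B.T).T+o-W).round(4)*1e3)
for p in [(197,215),(341,202),(531,187)]:
    q=px2w('top0',*f(*p),.074)[:2]; print('stop',q,'bed',r(yaw).T@(q-o))
g=lambda u,v:(u/4+155,v/4+270)
a=px2w('top0',*g(42,184),.01)[:2];b=px2w('top0',*g(335,193),.01)[:2]; print('bar',a,b,(a+b)/2,np.linalg.norm(a-b),np.arctan2(*(a-b)[::-1]))
t=np.array([px2w('top0',*p,.03)[:2] for p in [(370,292),(480,293),(482,355),(369,354)]]);print('tray',t,t.mean(0))
for n,P in dict(slot_end=(-.14,.025),bore=(.14,0),lift=(-.172,.025)).items(): print(n,o+r(yaw)@P)
# wrist camera mount in the tool
c=imaging.get_calibration('wrist');ob=robot.get_obs();T=R.from_euler('xyz',ob['ee_rot'])
print('cam in tool',T.inv().apply(c['position']-ob['tool_pos']),(T.inv()*R.from_euler('xyz',c['rotation'])).as_matrix().round(2),c['intrinsics'][0,0])
E
```

```text
bed [ 0.60491827 -0.0503948 ] 1.6341686514285032 resid mm [[-0.2  0.2]
 [-0.7  0.2]
 [ 0.6 -1.3]
 [ 0.4  0.9]]
stop [0.5784555  0.01591234] bed [0.06784992 0.02221042]
stop [ 0.5839322  -0.05979077] bed [-0.00804807  0.02153898]
stop [ 0.59003558 -0.15988448] bed [-0.10832738  0.02178679]
bar [0.40951073 0.32548193] [0.40151468 0.16456728] [0.40551271 0.24502461] 0.16111319363796772 1.52114590572445
tray [[ 0.45370336 -0.12361005]
 [ 0.44699617 -0.36261821]
 [ 0.31485972 -0.35988979]
 [ 0.32172341 -0.11753237]] [ 0.38432066 -0.24091261]
slot_end [ 0.58883464 -0.19169701]
bore [0.59605208 0.08932417]
lift [ 0.5908612  -0.22363278]
cam in tool [ 7.40356959e-02  5.61537500e-05 -1.54435163e-01] [[ 0.    0.97  0.25]
 [ 1.   -0.    0.  ]
 [ 0.    0.25 -0.97]] 430.79720521694867
```

```bash
python3 - <<'E'
from m import *
for p in [(197,215),(341,202),(531,187)]:
    q=px2w('top0',*f(*p),.094)[:2]; print('stop',q,'bed',r(yaw).T@(q-o), 'slot-centred', o+r(yaw)@[(r(yaw).T@(q-o))[0],.025])
go([.588,-.16,.16],1.634)
E
```

```text
stop [0.57612335 0.01539438] bed [0.0674807  0.02457069] slot-centred [0.5756949  0.01536719]
stop [ 0.58148384 -0.05870235] bed [-0.00680677  0.0239135 ] slot-centred [ 0.58039952 -0.05877116]
stop [ 0.5874577  -0.15667212] bed [-0.10495821  0.02415605] slot-centred [ 0.58661544 -0.15672556]
shift [ 0.4698 -0.1613  0.0698] turn [-0.0016 -0.0013 -1.2093] t 0.1
```

>>> {"method": "drive_tool", "body": {
  "series": [
    [0.07, [0.047, -0.016, 0.007], [0, 0, -0.12]],
    [0.07, [0.094, -0.032, 0.014], [0, 0, -0.24]],
    [0.07, [0.141, -0.048, 0.021], [0, 0, -0.36]],
    [0.07, [0.188, -0.064, 0.028], [0, 0, -0.48]],
    [0.07, [0.235, -0.08, 0.035], [0, 0, -0.6]]
  ]
}}

```text
time: 0.72
tool_pos: [0.4086, -0.33, 0.1947]
ee_rot: [-3.141, -0.0, 1.029]
wrist_force: [0.1, -0.5, -0.4]
width: 0.0699
finger_force: 0.0
```

```bash
python3 - <<'E'
from m import *
go([.587,-.157,.16],1.634)
E
```

```text
shift [0.2402 0.0636 0.0347] turn [-7.000e-04 -4.000e-04 -6.054e-01] t 0.725
```

>>> {"method": "drive_tool", "body": {
  "series": [
    [0.07, [0.06, 0.016, 0.008], [0, 0, -0.15]],
    [0.07, [0.12, 0.032, 0.016], [0, 0, -0.3]],
    [0.07, [0.18, 0.048, 0.024], [0, 0, -0.45]],
    [0.07, [0.24, 0.0636, 0.0347], [0, 0, -0.605]],
    [0.07, [0.24, 0.0636, 0.0347], [0, 0, -0.605]]
  ]
}}

```text
time: 1.35
tool_pos: [0.588, -0.1554, 0.1581]
ee_rot: [-3.138, -0.003, 1.636]
wrist_force: [-0.2, -0.9, -0.0]
width: 0.0703
finger_force: 0.0
```

```bash
python3 - <<'E'
from m import *
go([.587,-.157,.082],1.634)
snap('wrist','w1')
for P in [(-.105,.024,.094),(-.14,.015,.046),(-.14,.035,.046),(-.14,.061,.046)]: print(P,w2px('w1',[*(o+r(yaw)@P[:2]),P[2]]))
E
```

```text
shift [-0.0017 -0.0008  0.0761] turn [-0.0033 -0.0025  0.0019] t 1.35
(-0.105, 0.024, 0.094) [322.22892166 273.531974  ]
(-0.14, 0.015, 0.046) [336.08174993 300.20626044]
(-0.14, 0.035, 0.046) [305.93027539 300.10791486]
(-0.14, 0.061, 0.046) [266.74847286 299.9801149 ]
```

View pics/w1.png

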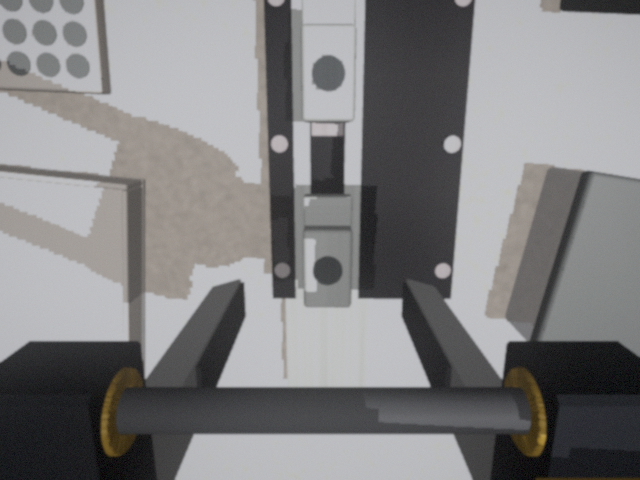

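The wrist view shows the first stop's dot at (327,270), midway between the fingers, with the landing clear below it. I descend and grip.

>>> {"method": "drive_tool", "body": {
  "series": [
    [0.07, [-0.0015, 0.001, 0.05], [0, 0, 0]],
    [0.07, [-0.0015, 0.001, 0.077], [0, 0, 0]],
    [0.0, [-0.0015, 0.001, 0.077], [0, 0, 0]],
    [0.0, [-0.0015, 0.001, 0.077], [0, 0, 0]],
    [0.0, [-0.0015, 0.001, 0.077], [0, 0, 0]]
  ]
}}

```text
time: 2.02
tool_pos: [0.5889, -0.1617, 0.0863]
ee_rot: [3.138, 0.002, 1.629]
wrist_force: [-0.3, 0.4, -0.1]
width: 0.0434
finger_force: 0.0
```

>>> {"method": "drive_tool", "body": {
  "series": [
    [0.0, [0, 0, 0], [0, 0, 0]],
    [0.0, [0, 0, 0], [0, 0, 0]]
  ]
}}

```text
time: 2.28
tool_pos: [0.5886, -0.161, 0.0849]
ee_rot: [3.139, 0.001, 1.63]
wrist_force: [-0.3, -0.9, 1.9]
width: 0.0259
finger_force: 30.0
```

>>> {"method": "drive_tool", "body": {
  "series": [
    [0.0, [-0.012, 0, 0], [0, 0, 0]],
    [0.0, [-0.03, 0, 0], [0, 0, 0]],
    [0.0, [-0.05, 0, 0], [0, 0, 0]],
    [0.0, [-0.07, 0, 0], [0, 0, 0]],
    [0.0, [-0.085, 0, 0], [0, 0, 0]]
  ]
}}

```text
time: 2.9
tool_pos: [0.5933, -0.2472, 0.0848]
ee_rot: [3.14, -0.0, 1.629]
wrist_force: [-0.8, 2.8, 5.9]
width: 0.0259
finger_force: 30.0
```

>>> {"method": "drive_tool", "body": {
  "series": [
    [0.0, [-0.002, 0, 0], [0, 0, 0]],
    [0.0, [-0.002, 0, 0], [0, 0, 0]]
  ]
}}

```text
time: 3.15
tool_pos: [0.5934, -0.2498, 0.0848]
ee_rot: [3.14, 0.001, 1.628]
wrist_force: [0.2, 0.7, 4.2]
width: 0.026
finger_force: 30.0
```

```bash
python3 - <<'E'
from m import *
go([.384,-.313,.13],1.6); snap('wrist','w2')
E
```

```text
shift [-0.0512 -0.2126 -0.0454] turn [0.0015 0.0015 0.0282] t 3.15
```

View pics/w2.png

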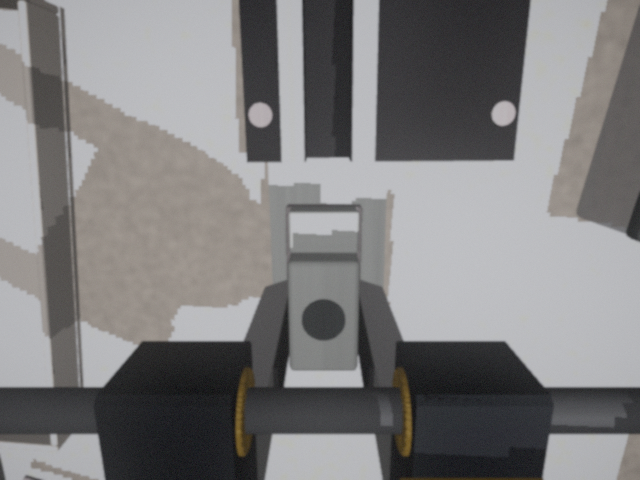

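The stop is held on the landing, clear of the lips (bed end at row 160, the stop's dot at (323,320)).

>>> {"method": "drive_tool", "body": {
  "series": [
    [0.0, [0, 0, -0.03], [0, 0, 0]],
    [0.0, [0, 0, -0.055], [0, 0, 0]],
    [0.0, [-0.017, -0.06, -0.055], [0, 0, 0.01]],
    [0.0, [-0.034, -0.115, -0.055], [0, 0, 0.02]],
    [0.0, [-0.05, -0.17, -0.055], [0, 0, 0.028]]
  ]
}}

```text
time: 3.82
tool_pos: [0.4234, -0.3094, 0.1375]
ee_rot: [-3.139, 0.001, 1.601]
wrist_force: [0.6, -0.5, -0.7]
width: 0.0258
finger_force: 30.0
```

>>> {"method": "drive_tool", "body": {
  "series": [
    [0.0, [-0.003, -0.025, 0], [0, 0, 0]],
    [0.0, [-0.003, -0.042, 0], [0, 0, 0]],
    [0.0, [-0.003, -0.042, 0], [0, 0, 0]]
  ]
}}

```text
time: 4.2
tool_pos: [0.3834, -0.3124, 0.1383]
ee_rot: [-3.141, -0.0, 1.6]
wrist_force: [1.3, 1.0, -1.8]
width: 0.0258
finger_force: 30.0
```

```bash
python3 - <<'E'
from m import *
go([.384,-.315,.071],1.6); print(robot.get_obs()['width'])
E
```

```text
shift [-0.0026  0.0005  0.0673] turn [-0.0007 -0.0001  0.    ] t 4.2
0.025795799918167397
```

>>> {"method": "drive_tool", "body": {
  "series": [
    [0.0, [-0.0025, 0, 0.03], [0, 0, 0]],
    [0.0, [-0.0025, 0, 0.055], [0, 0, 0]],
    [0.0, [-0.0025, 0, 0.0665], [0, 0, 0]],
    [0.0, [-0.0025, 0, 0.0675], [0, 0, 0]],
    [0.0, [-0.0025, 0, 0.0675], [0, 0, 0]]
  ]
}}

```text
time: 4.82
tool_pos: [0.3853, -0.3148, 0.0722]
ee_rot: [3.14, 0.001, 1.602]
wrist_force: [-1.2, -0.6, -1.6]
width: 0.026
finger_force: 30.0
```

>>> {"method": "drive_tool", "body": {
  "series": [
    [0.0, [0, 0, 0], [0, 0, 0]],
    [0.06, [0, 0, 0], [0, 0, 0]],
    [0.06, [0, 0, 0], [0, 0, 0]],
    [0.06, [0, 0, -0.04], [0, 0, 0]],
    [0.06, [0, 0, -0.09], [0, 0, 0]]
  ]
}}

```text
time: 5.45
tool_pos: [0.3838, -0.3137, 0.1612]
ee_rot: [-3.14, -0.002, 1.602]
wrist_force: [-0.3, -0.9, 0.3]
width: 0.0594
finger_force: 0.0
```

```bash
python3 - <<'E'
from m import *
go([.583,-.063,.16],1.634)
E
```

```text
shift [0.2444 0.2069 0.0014] turn [-0.0019 -0.0022 -0.0323] t 5.45
```

>>> {"method": "drive_tool", "body": {
  "series": [
    [0.07, [0.045, 0.038, 0], [0, 0, -0.008]],
    [0.07, [0.09, 0.076, 0], [0, 0, -0.016]],
    [0.07, [0.135, 0.114, 0], [0, 0, -0.024]],
    [0.07, [0.18, 0.152, 0], [0, 0, -0.032]],
    [0.07, [0.22, 0.186, 0], [0, 0, -0.032]]
  ]
}}

```text
time: 6.08
tool_pos: [0.5648, -0.087, 0.1618]
ee_rot: [3.14, 0.001, 1.634]
wrist_force: [0.6, -0.6, -1.1]
width: 0.07
finger_force: 0.0
```

>>> {"method": "drive_tool", "body": {
  "series": [
    [0.07, [0.0245, 0.021, 0], [0, 0, 0]],
    [0.07, [0.0245, 0.021, 0], [0, 0, 0]]
  ]
}}

```text
time: 6.32
tool_pos: [0.5839, -0.061, 0.1612]
ee_rot: [3.141, -0.0, 1.637]
wrist_force: [0.6, 0.2, 0.7]
width: 0.0703
finger_force: 0.0
```

```bash
python3 - <<'E'
from m import *
go([.583,-.060,.084],1.634); snap('wrist','w3');snap('top','top3')
a=cv2.imread('pics/w3.png'); b=cv2.resize(cv2.imread('pics/top3.png')[180:360,260:500],None,fx=2,fy=2)
c=np.zeros((480,800,3),'u1'); c[:360,:480]=b; c[:240,480:]=cv2.resize(a,(320,240)); cv2.imwrite('pics/m3.png',c)
print(w2px('w3',[.5815,-.0587,.094]))
E
```

```text
shift [ 0.0011 -0.0008  0.0772] turn [ 0.0001 -0.0001  0.0034] t 6.325
[318.6120421  264.82221379]
```

View pics/m3.png

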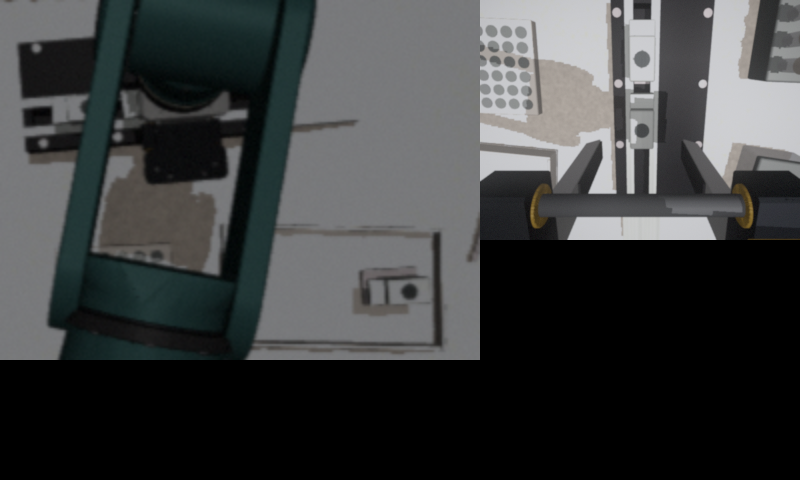

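The first stop stands in the tray at (400,290). The second stop's dot is at wrist (322,260), against (319,265) predicted. I grip and drag it.

>>> {"method": "drive_tool", "body": {
  "series": [
    [0.07, [0.001, 0.001, 0.05], [0, 0, 0]],
    [0.07, [0.001, 0.001, 0.077], [0, 0, 0]],
    [0.0, [0.001, 0.001, 0.077], [0, 0, 0]],
    [0.0, [0.001, 0.001, 0.077], [0, 0, 0]],
    [0.0, [0.001, 0.001, 0.077], [0, 0, 0]]
  ]
}}

```text
time: 7.05
tool_pos: [0.5851, -0.0626, 0.0866]
ee_rot: [3.138, 0.001, 1.633]
wrist_force: [-0.6, -0.2, 0.3]
width: 0.0435
finger_force: 0.0
```

>>> {"method": "drive_tool", "body": {
  "series": [
    [0.0, [0, 0, 0], [0, 0, 0]],
    [0.0, [0, 0, 0], [0, 0, 0]],
    [0.0, [-0.01, 0, 0], [0, 0, 0]],
    [0.0, [-0.025, 0, 0], [0, 0, 0]],
    [0.0, [-0.045, 0, 0], [0, 0, 0]]
  ]
}}

```text
time: 7.68
tool_pos: [0.5874, -0.1072, 0.0852]
ee_rot: [3.14, -0.0, 1.635]
wrist_force: [1.5, -3.2, -0.8]
width: 0.0258
finger_force: 30.0
```

>>> {"method": "drive_tool", "body": {
  "series": [
    [0.0, [-0.025, 0, 0], [0, 0, 0]],
    [0.0, [-0.055, 0, 0], [0, 0, 0]],
    [0.0, [-0.085, 0, 0], [0, 0, 0]],
    [0.0, [-0.115, 0, 0], [0, 0, 0]],
    [0.0, [-0.14, 0, 0], [0, 0, 0]]
  ]
}}

```text
time: 8.3
tool_pos: [0.5956, -0.2483, 0.0851]
ee_rot: [3.141, -0.0, 1.633]
wrist_force: [1.3, -2.0, -1.7]
width: 0.0257
finger_force: 30.0
```

```bash
python3 - <<'E'
from m import *
go([.384,-.243,.14],1.6); ob=robot.get_obs(); print(r(yaw).T@(ob['tool_pos'][:2]-o)); snap('wrist','w4')
q=px2w
E
```

```text
shift [ 0.0185 -0.2108 -0.0551] turn [ 0.001  -0.0003  0.0329] t 8.3
[-0.19693999  0.02182277]
```

```bash
python3 - <<'E'
from h import *
for f in('w2','w4'):
    g=cv2.imread(f'pics/{f}.png',0)[270:370,290:360]; ys,xs=np.where(g<75); print(f,xs.mean()+290,ys.mean()+270,len(xs))
E
```

```text
w2 325.3969521044993 320.0580551523948 1378
w4 325.4628279883382 320.75874635568516 1372
```

>>> {"method": "drive_tool", "body": {
  "series": [
    [0.0, [0, 0, -0.03], [0, 0, 0]],
    [0.0, [0, 0, -0.055], [0, 0, 0]],
    [0.0, [0.006, -0.06, -0.055], [0, 0, 0.01]],
    [0.0, [0.012, -0.115, -0.055], [0, 0, 0.02]],
    [0.0, [0.018, -0.17, -0.055], [0, 0, 0.033]]
  ]
}}

```text
time: 8.98
tool_pos: [0.4218, -0.2401, 0.1375]
ee_rot: [-3.138, 0.0, 1.6]
wrist_force: [-0.2, -1.1, -1.4]
width: 0.0257
finger_force: 30.0
```

>>> {"method": "drive_tool", "body": {
  "series": [
    [0.0, [0, -0.025, 0], [0, 0, 0]],
    [0.0, [0, -0.041, 0], [0, 0, 0]],
    [0.0, [0, -0.041, 0], [0, 0, 0]]
  ]
}}

```text
time: 9.35
tool_pos: [0.3829, -0.2411, 0.1388]
ee_rot: [-3.141, 0.0, 1.599]
wrist_force: [0.5, 0.1, -3.0]
width: 0.0258
finger_force: 30.0
```

```bash
python3 - <<'E'
from m import *
go([.384,-.243,.071],1.6)
E
```

```text
shift [-0.002   0.0011  0.0678] turn [-0.0008  0.0002 -0.0008] t 9.35
```

>>> {"method": "drive_tool", "body": {
  "series": [
    [0.0, [0, 0, 0.03], [0, 0, 0]],
    [0.0, [0, 0, 0.055], [0, 0, 0]],
    [0.0, [0, 0, 0.0665], [0, 0, 0]],
    [0.0, [0, 0, 0.068], [0, 0, 0]],
    [0.0, [0, 0, 0.068], [0, 0, 0]]
  ]
}}

```text
time: 9.98
tool_pos: [0.3846, -0.2409, 0.0721]
ee_rot: [3.14, 0.001, 1.601]
wrist_force: [1.7, 0.3, -2.4]
width: 0.0257
finger_force: 30.0
```

>>> {"method": "drive_tool", "body": {
  "series": [
    [0.0, [0, 0, 0], [0, 0, 0]],
    [0.06, [0, 0, 0], [0, 0, 0]],
    [0.06, [0, 0, 0], [0, 0, 0]],
    [0.06, [0, 0, -0.04], [0, 0, 0]],
    [0.06, [0, 0, -0.09], [0, 0, 0]]
  ]
}}

```text
time: 10.6
tool_pos: [0.3831, -0.2399, 0.1615]
ee_rot: [-3.14, -0.002, 1.601]
wrist_force: [0.3, -0.2, -0.5]
width: 0.0596
finger_force: 0.0
```

```bash
python3 - <<'E'
from m import *
go([.579,.012,.16],1.634)
E
```

```text
shift [0.246  0.2034 0.0015] turn [-0.0019 -0.0017 -0.0333] t 10.6
```

>>> {"method": "drive_tool", "body": {
  "series": [
    [0.07, [0.045, 0.038, 0], [0, 0, -0.008]],
    [0.07, [0.09, 0.076, 0], [0, 0, -0.016]],
    [0.07, [0.135, 0.114, 0], [0, 0, -0.024]],
    [0.07, [0.18, 0.152, 0], [0, 0, -0.033]],
    [0.07, [0.22, 0.186, 0], [0, 0, -0.033]]
  ]
}}

```text
time: 11.22
tool_pos: [0.5644, -0.0132, 0.1618]
ee_rot: [3.14, 0.0, 1.635]
wrist_force: [1.0, -1.0, 0.5]
width: 0.0704
finger_force: 0.0
```

>>> {"method": "drive_tool", "body": {
  "series": [
    [0.07, [0.026, 0.0174, 0], [0, 0, 0]],
    [0.07, [0.026, 0.0174, 0], [0, 0, 0]]
  ]
}}

```text
time: 11.48
tool_pos: [0.5796, 0.0139, 0.1612]
ee_rot: [3.141, -0.0, 1.637]
wrist_force: [-0.6, -0.1, -0.4]
width: 0.0699
finger_force: 0.0
```

```bash
python3 - <<'E'
from m import *
go([.579,.015,.084],1.634); snap('wrist','w5')
print(w2px('w5',[.5765,.0154,.094]))
g=cv2.imread('pics/w5.png',0)[230:305,295:350]; ys,xs=np.where(g<75); print(xs.mean()+295,ys.mean()+230,len(xs))
E
```

```text
shift [ 0.0011 -0.0005  0.0772] turn [ 0.0001 -0.0001  0.0031] t 11.475
[317.19175749 266.26789825]
323.780487804878 271.1289198606272 574
```

>>> {"method": "drive_tool", "body": {
  "series": [
    [0.07, [0, 0.001, 0.05], [0, 0, 0]],
    [0.07, [0, 0.001, 0.077], [0, 0, 0]],
    [0.0, [0, 0.001, 0.077], [0, 0, 0]],
    [0.0, [0, 0.001, 0.077], [0, 0, 0]],
    [0.0, [0, 0.001, 0.077], [0, 0, 0]]
  ]
}}

```text
time: 12.15
tool_pos: [0.581, 0.0116, 0.0866]
ee_rot: [3.138, 0.001, 1.633]
wrist_force: [0.3, -0.0, -0.0]
width: 0.0436
finger_force: 0.0
```

>>> {"method": "drive_tool", "body": {
  "series": [
    [0.0, [0, 0, 0], [0, 0, 0]],
    [0.0, [0, 0, 0], [0, 0, 0]],
    [0.0, [-0.01, 0, 0], [0, 0, 0]],
    [0.0, [-0.025, 0, 0], [0, 0, 0]],
    [0.0, [-0.045, 0, 0], [0, 0, 0]]
  ]
}}

```text
time: 12.78
tool_pos: [0.5833, -0.0332, 0.0852]
ee_rot: [3.14, -0.001, 1.634]
wrist_force: [0.3, -0.7, -0.9]
width: 0.0261
finger_force: 30.0
```

>>> {"method": "drive_tool", "body": {
  "series": [
    [0.0, [-0.025, 0, 0], [0, 0, 0]],
    [0.0, [-0.055, 0, 0], [0, 0, 0]],
    [0.0, [-0.085, 0, 0], [0, 0, 0]],
    [0.0, [-0.115, 0, 0], [0, 0, 0]],
    [0.0, [-0.14, 0, 0], [0, 0, 0]]
  ]
}}

```text
time: 13.4
tool_pos: [0.5916, -0.1742, 0.0851]
ee_rot: [3.14, -0.001, 1.633]
wrist_force: [0.0, 0.2, 0.8]
width: 0.0258
finger_force: 30.0
```

>>> {"method": "drive_tool", "body": {
  "series": [
    [0.0, [-0.025, 0, 0], [0, 0, 0]],
    [0.0, [-0.05, 0, 0], [0, 0, 0]],
    [0.0, [-0.07, 0, 0], [0, 0, 0]],
    [0.0, [-0.078, 0, 0], [0, 0, 0]],
    [0.0, [-0.078, 0, 0], [0, 0, 0]]
  ]
}}

```text
time: 14.02
tool_pos: [0.5963, -0.2529, 0.0851]
ee_rot: [3.141, 0.002, 1.632]
wrist_force: [1.0, 1.8, 5.2]
width: 0.0258
finger_force: 30.0
```

```bash
python3 - <<'E'
from m import *
go([.384,-.170,.14],1.6); ob=robot.get_obs(); print(r(yaw).T@(ob['tool_pos'][:2]-o)); snap('wrist','w6')
g=cv2.imread('pics/w6.png',0)[270:370,290:360]; ys,xs=np.where(g<75); print(xs.mean()+290,ys.mean()+270,len(xs))
E
```

```text
shift [ 0.0957 -0.2068 -0.0553] turn [0.0008 0.0023 0.0322] t 14.025
[-0.20159339  0.02143643]
325.52574329224075 320.91805656272663 1379
```

>>> {"method": "drive_tool", "body": {
  "series": [
    [0.0, [0, 0, -0.04], [0, 0, 0]],
    [0.0, [0.01, 0, -0.075], [0, 0, 0]],
    [0.0, [0.055, 0, -0.075], [0, 0, 0.01]],
    [0.0, [0.0957, -0.03, -0.075], [0, 0, 0.02]],
    [0.0, [0.0957, -0.085, -0.075], [0, 0, 0.032]]
  ]
}}

```text
time: 14.7
tool_pos: [0.5042, -0.1594, 0.1571]
ee_rot: [-3.138, 0.0, 1.605]
wrist_force: [-0.2, -0.2, 0.1]
width: 0.0255
finger_force: 30.0
```

>>> {"method": "drive_tool", "body": {
  "series": [
    [0.0, [0, -0.05, 0], [0, 0, 0]],
    [0.0, [0, -0.1, 0], [0, 0, 0]],
    [0.0, [0, -0.122, 0], [0, 0, 0]],
    [0.0, [0, -0.122, 0], [0, 0, 0]]
  ]
}}

```text
time: 15.2
tool_pos: [0.3816, -0.165, 0.1581]
ee_rot: [-3.139, 0.001, 1.599]
wrist_force: [1.8, 0.1, -2.3]
width: 0.0259
finger_force: 30.0
```

```bash
python3 - <<'E'
from m import *
go([.384,-.170,.071],1.6)
E
```

```text
shift [-0.005   0.0024  0.0871] turn [-0.0022  0.0008 -0.0009] t 15.2
```

>>> {"method": "drive_tool", "body": {
  "series": [
    [0.0, [-0.004, 0.002, 0.04], [0, 0, 0]],
    [0.0, [-0.004, 0.002, 0.07], [0, 0, 0]],
    [0.0, [-0.004, 0.002, 0.085], [0, 0, 0]],
    [0.0, [-0.004, 0.002, 0.0873], [0, 0, 0]],
    [0.0, [-0.004, 0.002, 0.0873], [0, 0, 0]]
  ]
}}

```text
time: 15.82
tool_pos: [0.3865, -0.1684, 0.0728]
ee_rot: [3.14, 0.001, 1.602]
wrist_force: [-0.4, 0.1, -1.3]
width: 0.0257
finger_force: 30.0
```

>>> {"method": "drive_tool", "body": {
  "series": [
    [0.0, [0, 0, 0], [0, 0, 0]],
    [0.06, [0, 0, 0], [0, 0, 0]],
    [0.06, [0, 0, 0], [0, 0, 0]],
    [0.06, [0, 0, -0.04], [0, 0, 0]],
    [0.06, [0, 0, -0.09], [0, 0, 0]]
  ]
}}

```text
time: 16.45
tool_pos: [0.3849, -0.1674, 0.1622]
ee_rot: [-3.14, -0.001, 1.602]
wrist_force: [0.2, -0.9, 0.3]
width: 0.0592
finger_force: 0.0
```

```bash
python3 - <<'E'
from m import *
go([.405,.245,.18],1.521); snap('top','top6')
crop('top6',120,180,400,200,2,'c6')
E
```

```text
shift [ 0.4117  0.0328 -0.0173] turn [-0.0021 -0.0012  0.0808] t 16.45
```

View pics/c6.png

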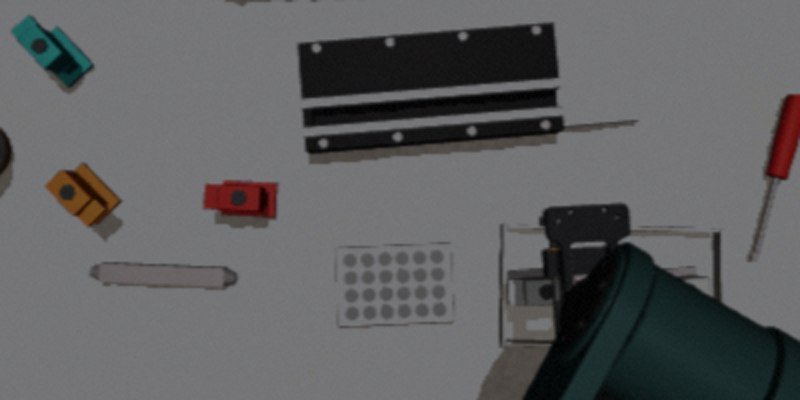

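All three stops are in the tray (the arm hides two of them), the slot is empty, and the bar is still where it was, crop (93,271) to (236,278). Next I fetch the bar.

```bash
python3 - <<'E'
from m import *
g=lambda u,v:(u/2+120,v/2+180)
a=px2w('top6',*g(92,271.5),.01)[:2];b=px2w('top6',*g(237,278),.01)[:2]; u=(a-b)/np.linalg.norm(a-b); c=(a+b)/2; print(a,b,c,np.linalg.norm(a-b),np.arctan2(*u[::-1]))
go([*(c+.015*u),.16],1.521)
for n,p in dict(red=(240,279),orange=(162,277)).items(): print(n,px2w('top0',*p,.06))
print('bottle',px2w('top0',118,256,0)); print('pre',o+r(yaw)@[.245,0])
E
```

```text
[0.41003367 0.32439155] [0.3998942  0.16511981] [0.40496394 0.24475568] 0.1595941615458579 1.507220655586628
shift [0.4287 0.0305 0.0081] turn [0.0109 0.0065 0.0809] t 16.5
red [0.48659923 0.1531755  0.06      ]
orange [0.49390266 0.31734999 0.06      ]
bottle [0.54446093 0.43720235 0.        ]
pre [0.58940244 0.1941134 ]
```

>>> {"method": "drive_tool", "body": {
  "series": [
    [0.06, [0.06, 0.004, 0], [0, 0, 0.02]],
    [0.06, [0.12, 0.008, 0], [0, 0, 0.04]],
    [0.06, [0.18, 0.012, 0], [0, 0, 0.06]],
    [0.06, [0.24, 0.016, 0], [0, 0, 0.08]],
    [0.06, [0.3, 0.02, 0], [0, 0, 0.08]]
  ]
}}

```text
time: 17.12
tool_pos: [0.3965, 0.1345, 0.1627]
ee_rot: [3.139, -0.0, 1.522]
wrist_force: [0.5, -0.8, 1.8]
width: 0.06
finger_force: 0.0
```

```bash
python3 - <<'E'
from m import *
go([.4063,.260,.16],1.521)
E
```

```text
shift [0.1258 0.0036 0.0027] turn [ 0.0025 -0.0003  0.0006] t 17.125
```

>>> {"method": "drive_tool", "body": {
  "series": [
    [0.06, [0.05, 0.002, 0], [0, 0, 0]],
    [0.06, [0.1, 0.004, 0], [0, 0, 0]],
    [0.06, [0.126, 0.0036, 0], [0, 0, 0]],
    [0.06, [0.126, 0.0036, 0], [0, 0, 0]]
  ]
}}

```text
time: 17.62
tool_pos: [0.406, 0.2597, 0.162]
ee_rot: [3.141, 0.0, 1.525]
wrist_force: [-0.5, -0.2, 0.5]
width: 0.0598
finger_force: 0.0
```

```bash
python3 - <<'E'
from m import *
go([.4063,.260,.03],1.515); snap('wrist','w7')
E
```

```text
shift [0.0003 0.0002 0.132 ] turn [0.0003 0.     0.01  ] t 17.625
```

View pics/w7.png

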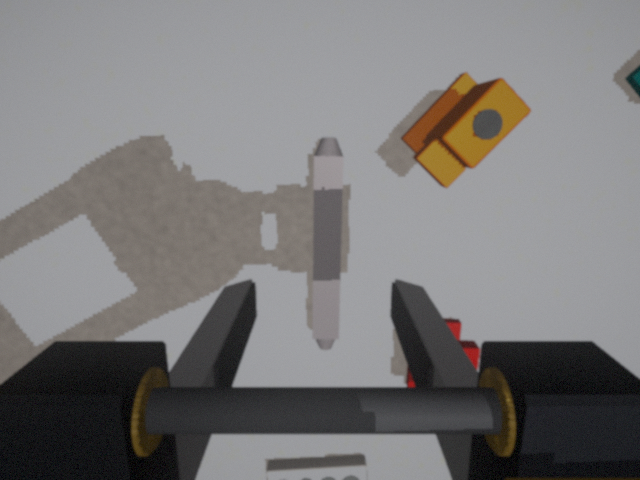

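```bash
python3 - <<'E'
from m import *
a=px2w('w7',328.5,138,.01)[:2];b=px2w('w7',325.5,348,.01)[:2]; u=(a-b)/np.linalg.norm(a-b); c=(a+b)/2; y=np.arctan2(*u[::-1]); print(a,b,c,np.linalg.norm(a-b),y)
go([*(c+.015*u),.03],y)
E
```

```text
[0.4130652  0.32672476] [0.4039306  0.16631971] [0.4084979  0.24652223] 0.16066493532396794 1.5139106941734517
shift [0.0032 0.0031 0.132 ] turn [0.0002 0.0006 0.0096] t 17.675
```

>>> {"method": "drive_tool", "body": {
  "series": [
    [0.06, [0.001, 0.002, 0.05], [0, 0, 0.01]],
    [0.06, [0.001, 0.002, 0.1], [0, 0, 0.01]],
    [0.06, [0.001, 0.002, 0.125], [0, 0, 0.01]],
    [0.06, [0.001, 0.002, 0.132], [0, 0, 0.01]],
    [0.0, [0.001, 0.002, 0.132], [0, 0, 0.01]]
  ]
}}

```text
time: 18.3
tool_pos: [0.4087, 0.2586, 0.0306]
ee_rot: [3.141, -0.0, 1.511]
wrist_force: [-0.2, 0.1, -0.2]
width: 0.0532
finger_force: 0.0
```

>>> {"method": "drive_tool", "body": {
  "series": [
    [0.0, [0, 0, 0], [0, 0, 0]],
    [0.0, [0, 0, 0], [0, 0, 0]],
    [0.0, [0, 0, 0], [0, 0, 0]],
    [0.0, [0, 0, 0], [0, 0, 0]]
  ]
}}

```text
time: 18.8
tool_pos: [0.4086, 0.2594, 0.0305]
ee_rot: [3.14, -0.0, 1.512]
wrist_force: [0.9, -0.7, 2.0]
width: 0.0199
finger_force: 30.0
```

```bash
python3 - <<'E'
from m import *
P=o+r(yaw)@[.14+.03+.095,0]; print(P)
go([P[0]+.001,P[1],.14],yaw)
E
```

```text
[0.58813584 0.21407325]
shift [-0.0346  0.183  -0.1093] turn [ 0.0011 -0.0003 -0.1222] t 18.8
```

>>> {"method": "drive_tool", "body": {
  "series": [
    [0.0, [0, 0, -0.04], [0, 0, 0]],
    [0.0, [0, 0, -0.085], [0, 0, 0]],
    [0.0, [0, 0, -0.11], [0, 0, 0]],
    [0.0, [-0.01, 0.045, -0.11], [0, 0, -0.03]],
    [0.0, [-0.02, 0.095, -0.11], [0, 0, -0.07]]
  ]
}}

```text
time: 19.42
tool_pos: [0.5023, 0.2337, 0.1401]
ee_rot: [3.141, -0.0, 1.585]
wrist_force: [0.1, 0.9, -1.8]
width: 0.0198
finger_force: 30.0
```

```bash
python3 - <<'E'
from m import *
go([.589,.214,.09],yaw)
E
```

```text
shift [-0.0209  0.0864  0.0501] turn [ 0.0001 -0.0003 -0.0495] t 19.425
```

>>> {"method": "drive_tool", "body": {
  "series": [
    [0.0, [-0.01, 0.04, 0], [0, 0, -0.025]],
    [0.0, [-0.021, 0.078, 0], [0, 0, -0.0495]],
    [0.0, [-0.021, 0.086, 0.02], [0, 0, -0.0495]],
    [0.0, [-0.021, 0.086, 0.05], [0, 0, -0.0495]],
    [0.0, [-0.021, 0.086, 0.05], [0, 0, -0.0495]]
  ]
}}

```text
time: 20.05
tool_pos: [0.5843, 0.2131, 0.0847]
ee_rot: [-3.131, 0.002, 1.632]
wrist_force: [-0.1, 0.4, -2.6]
width: 0.0198
finger_force: 30.0
```

```bash
python3 - <<'E'
from m import *
go([.589,.214,.046],yaw);snap('wrist','w8');snap('top','top8');snap('scene','sc8')
c=np.zeros((480,800,3),'u1'); c[:480,:400]=cv2.imread('pics/w8.png')[:,120:520]; c[:240,400:]=cv2.resize(cv2.imread('pics/top8.png')[170:290,200:400],None,fx=2,fy=2); c[240:,400:]=cv2.resize(cv2.imread('pics/sc8.png')[170:290,310:510],None,fx=2,fy=2); cv2.imwrite('pics/m8.png',c)
E
```

```text
shift [0.0007 0.0052 0.0387] turn [-0.0106  0.0019 -0.0025] t 20.05
```

View pics/m8.png

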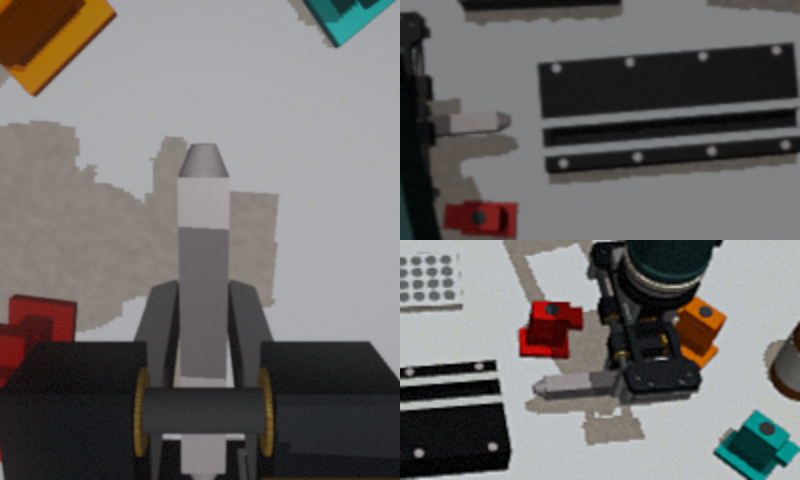

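>>> {"method": "drive_tool", "body": {
  "series": [
    [0.0, [0, 0, 0.015], [0, 0, 0]],
    [0.0, [0, 0, 0.025], [0, 0, 0]],
    [0.0, [0, 0, 0.025], [0, 0, 0]],
    [0.0, [0, 0, 0.025], [0, 0, 0]],
    [0.0, [0, 0, 0.025], [0, 0, 0]]
  ]
}}

```text
time: 20.82
tool_pos: [0.5885, 0.2136, 0.0655]
ee_rot: [3.141, -0.0, 1.631]
wrist_force: [0.8, -0.4, -1.6]
width: 0.0197
finger_force: 30.0
```

```bash
python3 - <<'E'
from m import *
go([.589,.214,.0465],yaw);snap('top','top9')
crop('top9',225,190,100,75,8,'c9')
E
```

```text
shift [0.0004 0.0005 0.019 ] turn [ 0.0011 -0.0001 -0.0029] t 20.825
```

View pics/c9.png

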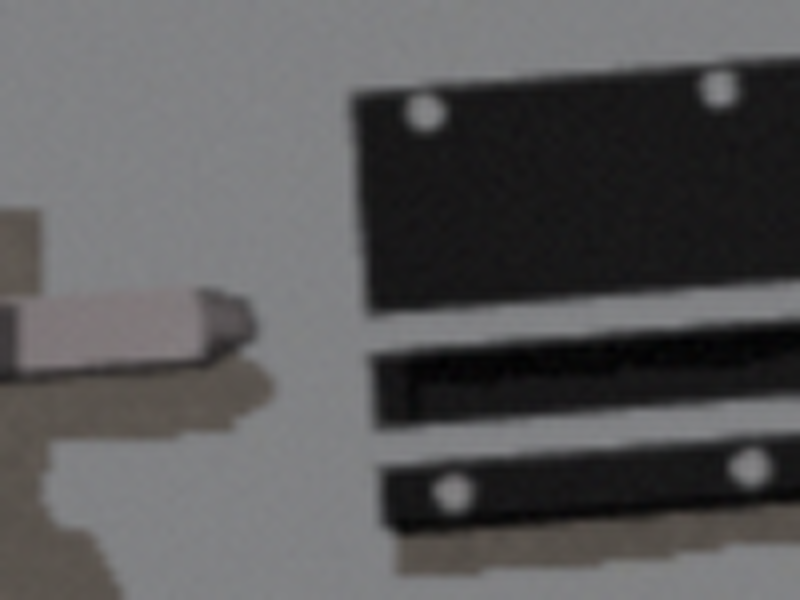

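The bar tip is at crop (255,325), ahead of the bed end. The top-face edges are (20,304)–(197,287) on the upper side and (20,369)–(202,360) on the lower side.

```bash
python3 - <<'E'
from m import *
g=lambda u,v:(u/8+225,v/8+190)
for n,p,z in [('UL',(20,304),.055),('UR',(197,287),.055),('LL',(20,369),.055),('LR',(202,360),.055),('tip',(255,325),.045),('bedTL',(353,95),.046),('bedBL',(385,528),.046)]:
    print(n,(r(yaw).T@(px2w('top9',*g(*p),z)[:2]-o)*1e3).round(1))
ob=robot.get_obs(); print('tcp',(r(yaw).T@(ob['tool_pos'][:2]-o)*1e3).round(1))
E
```

```text
UL [231.   -5.8]
UR [183.5  -6.5]
LL [232.1  11.7]
LR [183.5  13.2]
tip [170.    3.6]
bedTL [139.  -56.9]
bedBL [138.9  61.4]
tcp [264.5  -0.3]
```

The bar sits 3.3 mm towards bed +y, which matches the bias seen in the drags. I correct it, lower and start the insertion.

>>> {"method": "drive_tool", "body": {
  "series": [
    [0.0, [0, 0.0036, 0.01], [0, 0, -0.003]],
    [0.0, [0, 0.0036, 0.019], [0, 0, -0.003]],
    [0.0, [0, 0.0036, 0.019], [0, 0, -0.003]],
    [0.0, [0, 0.0036, 0.019], [0, 0, -0.003]]
  ]
}}

```text
time: 21.38
tool_pos: [0.5916, 0.2137, 0.0457]
ee_rot: [-3.141, 0.0, 1.634]
wrist_force: [-0.3, -0.0, -3.2]
width: 0.0195
finger_force: 30.0
```

>>> {"method": "drive_tool", "body": {
  "series": [
    [0.0, [-0.015, 0, 0], [0, 0, 0]],
    [0.0, [-0.027, 0, 0], [0, 0, 0]],
    [0.0, [-0.034, 0, 0], [0, 0, 0]],
    [0.0, [-0.04, 0, 0], [0, 0, 0]],
    [0.0, [-0.045, 0, 0], [0, 0, 0]]
  ]
}}

```text
time: 22.0
tool_pos: [0.5941, 0.1815, 0.0483]
ee_rot: [3.138, -0.027, 1.635]
wrist_force: [-3.7, 34.5, 0.9]
width: 0.0195
finger_force: 30.0
```

>>> {"method": "drive_tool", "body": {
  "series": [
    [0.0, [0.015, 0, 0], [0, 0, 0]],
    [0.0, [0.025, 0, 0], [0, 0, 0]],
    [0.0, [0.025, 0, 0], [0, 0, 0]],
    [0.0, [0.025, 0, 0], [0, 0, 0]]
  ]
}}

```text
time: 22.5
tool_pos: [0.593, 0.1929, 0.0457]
ee_rot: [-3.141, 0.001, 1.634]
wrist_force: [-0.2, 0.0, -2.2]
width: 0.0196
finger_force: 30.0
```

```bash
python3 - <<'E'
from m import *
ob=robot.get_obs();print(ob['tool_pos'],ob['ee_rot'],ob['wrist_force'],(r(yaw).T@(ob['tool_pos'][:2]-o)*1e3).round(1))
snap('scene','scA');snap('top','topA')
c=np.zeros((600,800,3),'u1')
a=cv2.resize(cv2.imread('pics/scA.png')[195:295,340:473],None,fx=6,fy=6)[:300*2]; 
b=cv2.resize(cv2.imread('pics/topA.png')[205:250,225:325],None,fx=4,fy=4)
c[:400,:]=cv2.resize(cv2.imread('pics/scA.png')[215:281,335:467],(800,400),interpolation=cv2.INTER_CUBIC); c[410:590,:400]=b
cv2.imwrite('pics/mA.png',c)
# predicted scene pixels: true bed shift ignored (camera frame)
for n,P in dict(bore=(.14,0,.026),bt=(.14,0,.039),bb=(.14,0,.013),topcorner=(.14,.061,.046),bot=(.14,.061,0),ff=(.14,-.057,.046)).items():
    u=w2px('scA',[*(o+r(yaw)@P[:2]),P[2]]); print(n,((u-[335,215])*800/132).round())
E
```

```text
[0.5929941  0.19285752 0.04569973] [-3.14117494e+00  8.57448170e-04  1.63357809e+00] [-0.21976008  0.02986098 -2.22655257] [243.5  -3.5]
bore [152. 244.]
bt [156. 227.]
bb [149. 261.]
topcorner [133.  80.]
bot [123. 144.]
ff [182. 355.]
```

View pics/mA.png

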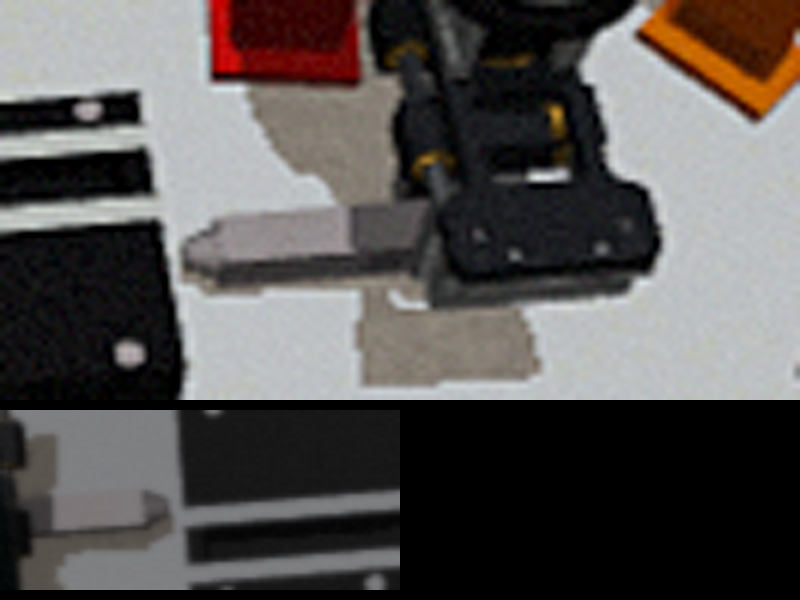

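```bash
python3 - <<'E'
from m import *
for zc in (.015,.026):
  for n,(x,y,z) in dict(topN_tip=(161,-10,10),topF_tip=(161,10,10),botN_tip=(161,-10,-10),topN_far=(195,-10,10),botN_far=(195,-10,-10),tip=(149,0,0)).items():
    u=w2px('scA',[*(o+r(yaw)@[x/1e3,y/1e3]),zc+z/1e3]); print(zc,n,((u-[335,215])*800/132+[4,13]).round())
E
```

```text
0.015 topN_tip [216. 277.]
0.015 topF_tip [207. 231.]
0.015 botN_tip [210. 303.]
0.015 topN_far [306. 269.]
0.015 botN_far [298. 295.]
0.015 tip [177. 270.]
0.026 topN_tip [219. 262.]
0.026 topF_tip [210. 216.]
0.026 botN_tip [213. 289.]
0.026 topN_far [310. 255.]
0.026 botN_far [302. 281.]
0.026 tip [180. 255.]
```

```bash
python3 -c "
from h import *
crop('scA',335,235,80,32,10,'cA')"
```

```text
(no output)
```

View pics/cA.png

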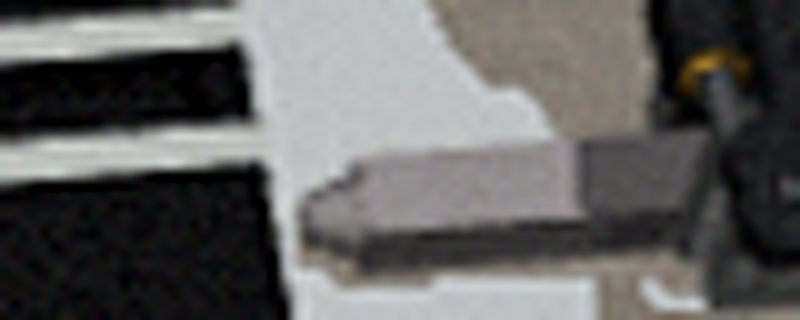

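The bar is level at the right height, so the tip met solid face. The bore cannot be at bed y = 0, because that would cut into the T-slot undercut at y 3–47. It must lie in the solid part, around y = -28. I shift there and probe gently.

>>> {"method": "drive_tool", "body": {
  "series": [
    [0.0, [0.005, 0.014, 0], [0, 0, 0]],
    [0.0, [0.005, 0.028, 0], [0, 0, 0]],
    [0.0, [0.005, 0.028, 0], [0, 0, 0]],
    [0.0, [0.005, 0.028, 0], [0, 0, 0]]
  ]
}}

```text
time: 23.1
tool_pos: [0.6201, 0.2001, 0.0457]
ee_rot: [-3.141, 0.0, 1.634]
wrist_force: [0.5, -0.4, -1.8]
width: 0.0194
finger_force: 30.0
```

>>> {"method": "drive_tool", "body": {
  "series": [
    [0.0, [-0.01, 0, 0], [0, 0, 0]],
    [0.0, [-0.017, 0, 0], [0, 0, 0]],
    [0.0, [-0.022, 0, 0], [0, 0, 0]],
    [0.0, [-0.026, 0, 0], [0, 0, 0]],
    [0.0, [-0.026, 0, 0], [0, 0, 0]]
  ]
}}

```text
time: 23.72
tool_pos: [0.6223, 0.1742, 0.046]
ee_rot: [3.142, 0.0, 1.634]
wrist_force: [-0.3, -0.2, -2.8]
width: 0.0196
finger_force: 30.0
```

```bash
python3 - <<'E'
from m import *
ob=robot.get_obs();print((r(yaw).T@(ob['tool_pos'][:2]-o)*1e3).round(1),r(yaw).T@ob['wrist_force'][:2])
E
```

```text
[223.1 -31.5] [-0.22419899  0.27189465]
```

No force, and the tip is about 10 mm past the face, so it is in the bore. I keep going.

>>> {"method": "drive_tool", "body": {
  "series": [
    [0.0, [-0.008, 0, 0], [0, 0, 0]],
    [0.0, [-0.016, 0, 0], [0, 0, 0]],
    [0.0, [-0.024, 0, 0], [0, 0, 0]],
    [0.0, [-0.024, 0, 0], [0, 0, 0]]
  ]
}}

```text
time: 24.22
tool_pos: [0.6238, 0.1498, 0.046]
ee_rot: [-3.142, 0.0, 1.633]
wrist_force: [0.4, 0.1, -3.0]
width: 0.0194
finger_force: 30.0
```

>>> {"method": "drive_tool", "body": {
  "series": [
    [0.0, [-0.01, 0, 0], [0, 0, 0]],
    [0.0, [-0.02, 0, 0], [0, 0, 0]],
    [0.0, [-0.03, 0, 0], [0, 0, 0]],
    [0.0, [-0.04, 0, 0], [0, 0, 0]],
    [0.0, [-0.04, 0, 0], [0, 0, 0]]
  ]
}}

```text
time: 24.85
tool_pos: [0.6264, 0.1097, 0.046]
ee_rot: [3.142, 0.0, 1.633]
wrist_force: [-0.6, -0.6, -2.4]
width: 0.02
finger_force: 30.0
```

```bash
python3 - <<'E'
from m import *
ob=robot.get_obs();print((r(yaw).T@(ob['tool_pos'][:2]-o)*1e3).round(1),r(yaw).T@ob['wrist_force'][:2],ob['wrist_torque'])
E
```

```text
[158.4 -31.6] [-0.60773487  0.65239717] [ 0.03701013 -0.13288304 -0.00152148]
```

76 mm deep with no side force. I advance a little more, release and regrip near the outer end.

>>> {"method": "drive_tool", "body": {
  "series": [
    [0.0, [-0.004, 0, 0], [0, 0, 0]],
    [0.0, [-0.004, 0, 0], [0, 0, 0]],
    [0.045, [-0.004, 0, 0], [0, 0, 0]],
    [0.045, [-0.004, 0, 0], [0, 0, 0]],
    [0.045, [-0.004, 0, 0], [0, 0, 0]]
  ]
}}

```text
time: 25.48
tool_pos: [0.6268, 0.1069, 0.0464]
ee_rot: [3.141, 0.0, 1.635]
wrist_force: [0.3, -0.7, 1.1]
width: 0.0438
finger_force: 0.0
```

>>> {"method": "drive_tool", "body": {
  "series": [
    [0.045, [0.02, 0, 0], [0, 0, 0]],
    [0.045, [0.044, 0, 0], [0, 0, 0]],
    [0.045, [0.044, 0, 0], [0, 0, 0]],
    [0.0, [0.044, 0, 0], [0, 0, 0]],
    [0.0, [0.044, 0, 0], [0, 0, 0]]
  ]
}}

```text
time: 26.1
tool_pos: [0.6238, 0.1501, 0.0459]
ee_rot: [-3.141, 0.0, 1.634]
wrist_force: [0.6, 0.1, -0.7]
width: 0.0287
finger_force: 0.0
```

>>> {"method": "drive_tool", "body": {
  "series": [
    [0.0, [0, 0, 0], [0, 0, 0]],
    [0.0, [0, 0, 0], [0, 0, 0]]
  ]
}}

```text
time: 26.35
tool_pos: [0.6238, 0.15, 0.046]
ee_rot: [3.142, 0.0, 1.634]
wrist_force: [0.3, -1.6, 0.1]
width: 0.0193
finger_force: 30.0
```

```bash
python3 - <<'E'
from m import *
ob=robot.get_obs();print((r(yaw).T@(ob['tool_pos'][:2]-o)*1e3).round(1),r(yaw).T@ob['wrist_force'][:2],ob['wrist_torque'],ob['width'])
E
```

```text
[198.8 -31.6] [-1.64889336 -0.18761725] [-0.09178877 -0.0620585  -0.04884041] 0.019283269415001532
```

Regripped. I push 40 mm more.

>>> {"method": "drive_tool", "body": {
  "series": [
    [0.0, [-0.01, 0, 0], [0, 0, 0]],
    [0.0, [-0.02, 0, 0], [0, 0, 0]],
    [0.0, [-0.03, 0, 0], [0, 0, 0]],
    [0.0, [-0.04, 0, 0], [0, 0, 0]],
    [0.0, [-0.04, 0, 0], [0, 0, 0]]
  ]
}}

```text
time: 26.98
tool_pos: [0.6284, 0.1134, 0.0499]
ee_rot: [3.135, -0.006, 1.634]
wrist_force: [-0.3, 6.8, 9.3]
width: 0.0196
finger_force: 30.0
```

>>> {"method": "drive_tool", "body": {
  "series": [
    [0.045, [0, 0, 0], [0, 0, 0]],
    [0.045, [0, 0, 0], [0, 0, 0]],
    [0.045, [0, 0, 0], [0, 0, 0]],
    [0.045, [0.03, 0, 0], [0, 0, 0]],
    [0.045, [0.05, 0, 0], [0, 0, 0]]
  ]
}}

```text
time: 27.6
tool_pos: [0.6228, 0.1612, 0.0454]
ee_rot: [-3.141, 0.0, 1.634]
wrist_force: [0.2, 0.6, -0.0]
width: 0.0452
finger_force: 0.0
```

>>> {"method": "drive_tool", "body": {
  "series": [
    [0.0, [0, 0, 0], [0, 0, 0]],
    [0.0, [0, 0, 0], [0, 0, 0]],
    [0.0, [0, 0, 0], [0, 0, 0]],
    [0.0, [0, 0, 0], [0, 0, 0]],
    [0.0, [0, 0, 0], [0, 0, 0]]
  ]
}}

```text
time: 28.22
tool_pos: [0.6232, 0.1602, 0.046]
ee_rot: [3.142, 0.0, 1.634]
wrist_force: [-0.0, 0.2, -0.7]
width: 0.0008
finger_force: 0.0
```

```bash
python3 - <<'E'
from m import *
ob=robot.get_obs();print((r(yaw).T@(ob['tool_pos'][:2]-o)*1e3).round(1),r(yaw).T@ob['wrist_force'][:2],ob['width'],ob['tool_pos'])
E
```

```text
[209.  -31.6] [ 0.2078429  -0.00797292] 0.0008181830422470246 [0.6231964  0.16018845 0.04599147]
```

Bar released and fingers closed, clear of the bar's end. I lower and push the end home.

>>> {"method": "drive_tool", "body": {
  "series": [
    [0.0, [0, 0, 0.012], [0, 0, 0]],
    [0.0, [0, 0, 0.012], [0, 0, 0]],
    [0.0, [-0.008, 0, 0.012], [0, 0, 0]],
    [0.0, [-0.016, 0, 0.012], [0, 0, 0]],
    [0.0, [-0.024, 0, 0.012], [0, 0, 0]]
  ]
}}

```text
time: 28.85
tool_pos: [0.6247, 0.1362, 0.0341]
ee_rot: [3.141, -0.0, 1.634]
wrist_force: [0.3, 0.3, 0.6]
width: 0.0003
finger_force: 0.5
```

>>> {"method": "drive_tool", "body": {
  "series": [
    [0.0, [-0.008, 0, 0], [0, 0, 0]],
    [0.0, [-0.016, 0, 0], [0, 0, 0]],
    [0.0, [-0.022, 0, 0], [0, 0, 0]],
    [0.0, [-0.026, 0, 0], [0, 0, 0]],
    [0.0, [-0.026, 0, 0], [0, 0, 0]]
  ]
}}

```text
time: 29.48
tool_pos: [0.6261, 0.1137, 0.0341]
ee_rot: [3.141, -0.006, 1.635]
wrist_force: [-0.1, 7.7, 0.4]
width: 0.0004
finger_force: 3.9
```

```bash
python3 - <<'E'
from m import *
ob=robot.get_obs();print((r(yaw).T@(ob['tool_pos'][:2]-o)*1e3).round(1),r(yaw).T@ob['wrist_force'][:2],ob['wrist_force'],ob['tool_pos'])
E
```

```text
[162.4 -31.5] [ 7.71297947 -0.37355262] [-0.11565957  7.72115385  0.44901592] [0.62611592 0.11367299 0.03414253]
```

>>> {"method": "drive_tool", "body": {
  "series": [
    [0.0, [-0.004, 0, 0], [0, 0, 0]],
    [0.0, [-0.008, 0, 0], [0, 0, 0]],
    [0.0, [-0.01, 0, 0], [0, 0, 0]],
    [0.0, [-0.01, 0, 0], [0, 0, 0]],
    [0.0, [-0.01, 0, 0], [0, 0, 0]]
  ]
}}

```text
time: 30.1
tool_pos: [0.6261, 0.1128, 0.0343]
ee_rot: [3.14, -0.021, 1.638]
wrist_force: [-1.2, 26.1, -1.4]
width: 0.0006
finger_force: 13.1
```

```bash
python3 - <<'E'
from m import *
ob=robot.get_obs();print((r(yaw).T@(ob['tool_pos'][:2]-o)*1e3).round(1),r(yaw).T@ob['wrist_force'][:2])
E
```

```text
[161.6 -31.4] [26.13843996 -0.49329264]
```

The push stops solid at 26 N with about 13 mm showing, so the bar is at the bottom. I back off and check.

>>> {"method": "drive_tool", "body": {
  "series": [
    [0.0, [0.03, 0, 0], [0, 0, 0]],
    [0.0, [0.07, 0, 0], [0, 0, 0]],
    [0.0, [0.07, 0, -0.06], [0, 0, 0]],
    [0.0, [0.07, 0, -0.12], [0, 0, 0]],
    [0.0, [0.07, -0.06, -0.16], [0, 0, 0]]
  ]
}}

```text
time: 30.72
tool_pos: [0.5734, 0.167, 0.1921]
ee_rot: [3.135, 0.001, 1.633]
wrist_force: [0.6, -0.1, 1.6]
width: 0.0008
finger_force: 0.0
```

>>> {"method": "drive_tool", "body": {
  "series": [
    [0.0, [0.0, -0.06, 0], [0, 0, 0]],
    [0.0, [0, -0.12, 0], [0, 0, 0]],
    [0.0, [0, -0.17, 0], [0, 0, 0]],
    [0.0, [0, -0.17, 0], [0, 0, 0]],
    [0.0, [0, -0.17, 0], [0, 0, 0]]
  ]
}}

```text
time: 31.35
tool_pos: [0.4017, 0.1563, 0.1893]
ee_rot: [3.139, 0.0, 1.634]
wrist_force: [-0.3, -0.1, 0.6]
width: 0.0007
finger_force: 0.0
```

```bash
python3 - <<'E'
from m import *
snap('top','topF'); c=np.zeros((600,800,3),'u1')
im=cv2.imread('pics/topF.png'); c[:360]=cv2.resize(im[180:360,120:520],None,fx=2,fy=2); c[360:600,:480]=cv2.resize(im[200:240,240:320],None,fx=6,fy=6,interpolation=cv2.INTER_CUBIC); cv2.imwrite('pics/mF.png',c)
E
```

```text
(no output)
```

View pics/mF.png

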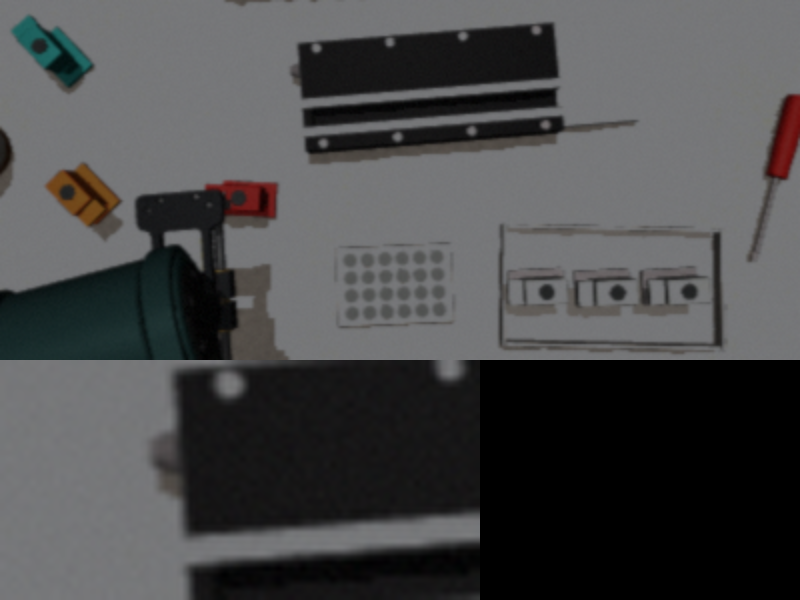

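All three stops stand in the tray, and only the bar's tapered end shows at the bed end (lower crop (153,452) to (180,452), about 12 mm). Nothing else has moved, so I hand it in.

```bash
python3 -c "
from h import *
print(robot.close_job())"
```

```text
the job is handed in; nothing more can be done
None
```

I put all three specimen stops in the tray, then pushed the locking bar into the bore until it stopped hard with about 12 mm showing, and handed the job in at about 31 s; no verdict came back.

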